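# Find the hidden catch of the stationery tower

## Task

The top tray of the blue stationery tower is held shut by a hidden catch: one of the five identical flush inlays in the grey panel on top is a push button, the others are dead. Feel along the panel with the fingertips, pressing gently, for the inlay that gives, and press that one in until the tray springs open by itself; then let go of it and move clear. Do not touch the tray, pick nothing up, and leave the tape roll, the pens and the hole punch where they are.

Things in the scene. Friction and masses are not known exactly. Their poses are not given: they have to be found in the camera images.
- unit: Blue plastic stationery tower, fixed: 240 mm deep (x) x 330 wide (y) x 178 high. Origin at the centre of its underside; x from its front (robot side) to its back. Two open tiers below, the shut top tray above, and a rigid flat light grey panel as its top face at 178 mm. A row of five alike square inlays runs along y across the panel: 44.5 mm wide, 58 mm apart, faces 2 mm below the panel.
- inlay0 (a point): Centre of the face (unpressed level) of inlay 0, a 44.5 mm square darker grey plate in a 46 mm square well (0 at the tower's -y end, 4 at its +y end). Tower frame: x -40, y -116, z 176 mm. Moves with the tower only. Four are dead, on stiff rubber (give under 1 mm at 10 N); one, alike to the eye and differing each time, is the button.
- inlay1 (a point): Centre of the face (unpressed level) of inlay 1, a 44.5 mm square darker grey plate in a 46 mm square well (0 at the tower's -y end, 4 at its +y end). Tower frame: x -40, y -58, z 176 mm. Moves with the tower only. Four are dead, on stiff rubber (give under 1 mm at 10 N); one, alike to the eye and differing each time, is the button.
- inlay2 (a point): Centre of the face (unpressed level) of inlay 2, a 44.5 mm square darker grey plate in a 46 mm square well (0 at the tower's -y end, 4 at its +y end). Tower frame: x -40, y 0, z 176 mm. Moves with the tower only. Four are dead, on stiff rubber (give under 1 mm at 10 N); one, alike to the eye and differing each time, is the button.
- inlay3 (a point): Centre of the face (unpressed level) of inlay 3, a 44.5 mm square darker grey plate in a 46 mm square well (0 at the tower's -y end, 4 at its +y end). Tower frame: x -40, y 58, z 176 mm. Moves with the tower only. Four are dead, on stiff rubber (give under 1 mm at 10 N); one, alike to the eye and differing each time, is the button.
- inlay4 (a point): Centre of the face (unpressed level) of inlay 4, a 44.5 mm square darker grey plate in a 46 mm square well (0 at the tower's -y end, 4 at its +y end). Tower frame: x -40, y 116, z 176 mm. Moves with the tower only. Four are dead, on stiff rubber (give under 1 mm at 10 N); one, alike to the eye and differing each time, is the button.
- catch (a joint): How far the live inlay is pressed down, in m: 0 at rest, 0.007 at its stop. It yields straight down against a spring, about 2 N at the start and 5 N at the stop, lets the tray go at about 0.0045 to 0.005, and springs back when let go. It does not tell which inlay it is.
- tray: The blue top tray (drawer), front 314 mm wide and 58 mm high, its front face level with the tower's front. Origin coincides with that of unit while shut; axes as the tower's. When the catch is pressed a spring drives it out of the front, towards the tower's -x, by 60 mm within half a second or so, and it stays out.
- tape: Masking tape roll, 96 mm across, 24 mm high, loose, lying on the rear of the panel behind the inlays, at the +y side. Origin at the centre of its underside.
- pen_a: Black marker pen, 130 mm long, 16 mm thick, loose, lying along y on the rear of the panel at the -y side. Origin under its middle.
- pen_b: Second black marker pen, the same, further back on the panel.
- punch: Chrome hole punch, 110 x 50 x 65 mm, loose, standing on the shelf at the +y side of the tower. Origin at the centre of its underside.

How it is judged (in metres and radians):
On the way, in this order (a step that is already met when the one before it is completed fails the run):
1. the live inlay is pressed in (value of joint catch above 0.003 m and contact force between the fingers and anything else above 0.5 N).
2. the top tray springs out (x of tray in the frame of unit below -0.05 m), for 0.1 s.
At the end, for the whole second after the job is handed in: The top tray stands at least 50 mm out of the tower at rest, the live inlay has been let go and is back up (within 2 mm), and tape roll, pens and hole punch are within 15 mm of where they were (x of tray in the frame of unit below -0.05 m and value of joint catch below 0.002 m and linear speed of tray below 0.01 m/s and distance of each of tape, pen_a, pen_b, punch from where it was at the start of the episode below 0.015 m); the robot touches nothing.
It fails at once if the tape roll, a pen or the hole punch is moved by more than 15 mm or lifted (distance of any of tape, pen_a, pen_b, punch from where it was at the start of the episode above 0.015 m).
It fails at once if the robot touches the tray (over 1 N) (contact force between any of the fingers, the arm and tray above 1 N).
It fails at once if the robot presses with more than 60 N (contact force between any of the fingers, the arm and anything else above 60 N).
It also fails if it takes over 48 s, if anything falls off the work surface, if the arm or the gripper's body presses on something with over 40 N, if the wrist force passes 120 N, or if a joint passes its speed limit or range.

## Robot

A 7-joint arm with a two-finger parallel gripper is mounted at the origin on the work surface. World frame = base frame: x ahead of the robot, y to its left, z up, the work surface at z = 0. Lengths are in mm, angles in rad, forces in N, time in s.
With the tool pointing down it reaches from about 425 to 875 mm from the base axis. Payload 8.4 kg.
Tool frame: the origin (TCP) lies on the centre line of the jaws, within the pads' length; the fingertips stand 8 mm ahead of it and the grasp point (between the pads) lies 11 mm behind it; z points along the fingers, y is the direction in which the jaws open and shut (so a half turn about z gives the same grasp; the last joint's range is limited). The gripper opens to 87 mm and grips with 3 to 60 N. Pads are 19 mm wide; open, the fingers measure 117 mm over their backs; the gripper's body (75 mm by 190 mm) begins 51 mm behind the grasp point.
Start: joints at [-1.335, 0.333, 0.04, 1.465, -0.013, 1.343, -0.059], TCP at [213.578, 613.88, 230.546] pointing down, gripper open.
Joint ranges: [-2.58, 2.58], [-0.38, 2.09], [-1.3, 1.39], [0.25, 2.4], [-1.5, 4.64], [0.08, 2.09], [-2.65, 2.65]. Speed limits (rad/s): [2.22, 2.22, 2.79, 2.79, 3.14, 3.14, 3.14].

## Interface

Orientations are given as a 3x3 rotation matrix whose columns are the frame's x, y, z axes.
In Python, from workcell import env, eyes gives the robot as it stands.
- The arm moves only by the shell command python3 -m jog 'ROWS' [FORCE]. ROWS is JSON, a list of rows, each a list of 7 numbers: the shift along the tool's x, y, z in units of 0.2 m (1.0 is 0.2 m), then the turn, a rotation vector about the tool's x, y, z in units of 30 degrees (1.0 is 30 degrees), then the gripper command: -1 is shut, 1 is fully open, values between are in proportion. A call has exactly 5 rows; each row shifts and turns the pose as measured when the row begins, along the tool's axes as they then stand; what a row does not reach is not made up. A row lasts 1/8 s, in which the tool goes at most 62.5 mm and 10.7 degrees, less where a joint would pass 70% of its speed; a pose out of reach is approached as far as the arm can. A call with a number of a shift or a turn outside -1 to 1 is refused whole. A call with a gripper value outside its range is refused whole. The fingers move at their own pace and stop on an object; FORCE is the grip in N (left out, the last holds). Time passes only in rows, so rows that do not move let the fingers close, or fill a call up. It gives the time, the measured TCP pose, the force and the opening at its end, in the units of the state.
- env.sense(): the state, without advancing time (a new reading comes with each control period).
- eyes.grab_frame(name): name is "scene" or "top" or "wrist"; returns a dict with "frame" (420x560x3 uint8, blue, green, red), "fx", "fy", "cx", "cy" (pixels), "pose" (4x4, takes a point from camera to world coordinates). Camera axes: x right, y up, looking along -z (the intrinsics and any distortion apply to the point x, -y, -z); pixel columns grow to the right and rows downward; lengths in mm; the calibration is good to about 2 mm. The wrist camera is an equidistant fisheye: a pixel r from the principal point sees the ray r / f radians off the axis. A picture is of the moment at which its call begins. There is no depth.
- env.job_done(): hands the job in, once; it reports no verdict.
Trained networks look in a picture, given as the dict that the camera call returned (one of the last four; its "shot" number tells which), for a name from the list of things; names that differ only in an ending like _2 or _b are one class to them, and where a whole thing is asked for, a point or a joint stands for the part that bears it (a point fixed in the world has none). Each returns a list of dicts, best first, with "conf" (0 to 1); they miss things now and then, are a little off and sometimes report something else, mostly with a low value. They report only what shows in the picture. A call takes as long as a camera call.
- eyes.look_for(target, picture): "position" ([x, y, z] in mm, in the coordinates of the camera as it stood for that picture, good to about 4 mm: the middle of the surface that is visible of it).
- eyes.mark_of(target, picture): "position" ([x, y, z] in mm, in the coordinates of the camera as it stood for that picture, good to about 4 mm: a listed point, or the origin of a listed thing).
The state is a dict: "t": time; "joints": joint angles; "joint_vel": joint speeds; "joint_efforts": joint torques, N m; "ee_pos": TCP position; "orientation": TCP orientation; "wrist_force": force on the tool from outside, world axes, zero at the start; "moment": the same for the moment, N m; "gripper_width": finger opening in mm.
Only numpy, scipy, OpenCV 4.12 (cv2) and the standard library are available. Lean on these libraries where they do the work, as an engineer would, in place of code of your own. Each camera call takes 0.05 s, during which the arm holds its last target. There are 200 camera calls.

## Working session

There is one attempt and no reset: what is moved stays moved. The work goes in short steps, Python scripts to look and compute and a shell command to move; the robot and the scene stay as the last step left them, time stands still between calls to the robot, and variables do not carry over. Pictures are saved under pics/ and viewed, about 8 in all and at most 12, crops included, and the job is handed in when it is done.

```bash
mkdir -p pics; cat > h.py <<'E'
from workcell import env, eyes
import numpy as np, cv2
def w(f,p): P=np.array(f["pose"]); return P[:3,:3]@np.array(p)+P[:3,3]
E
python3 - <<'E'
from h import *
s=env.sense(); print(s["t"],s["ee_pos"],np.round(s["orientation"],3).tolist(),s["wrist_force"])
ims=[]
for c in ("scene","top","wrist"):
    f=eyes.grab_frame(c); ims.append(f["frame"])
    for n in ["unit"]+["inlay%d"%i for i in range(5)]+["tape","pen_a","punch"]:
        r=eyes.mark_of(n,f)
        print(c,n,[(np.round(w(f,d["position"])).tolist(),round(d["conf"],2)) for d in r[:2]])
cv2.imwrite("pics/a.png",cv2.resize(np.vstack([np.hstack(ims[:2]),np.hstack([ims[2],ims[2]*0])]),(800,600)))
E
```

```text
0.0 [213.45458075 613.46222998 229.65965096] [[-0.944, 0.329, -0.0], [0.329, 0.944, -0.002], [-0.0, -0.002, -1.0]] [-0.06407029 -1.10861945  0.8632782 ]
scene unit [([621.0, 17.0, -0.0], 0.76)]
scene inlay0 [([584.0, 16.0, 180.0], 0.93), ([577.0, -43.0, 175.0], 0.82)]
scene inlay1 [([584.0, 16.0, 180.0], 0.93), ([577.0, -43.0, 175.0], 0.82)]
scene inlay2 [([584.0, 16.0, 180.0], 0.93), ([577.0, -43.0, 175.0], 0.82)]
scene inlay3 [([584.0, 16.0, 180.0], 0.93), ([577.0, -43.0, 175.0], 0.82)]
scene inlay4 [([584.0, 16.0, 180.0], 0.93), ([577.0, -43.0, 175.0], 0.82)]
scene tape [([688.0, 106.0, 180.0], 0.62), ([585.0, 74.0, 178.0], 0.53)]
scene pen_a [([662.0, -64.0, 178.0], 0.82), ([700.0, -62.0, 180.0], 0.69)]
scene punch [([651.0, 284.0, -4.0], 0.85)]
top unit [([622.0, 18.0, -1.0], 0.65)]
top inlay0 [([582.0, 18.0, 177.0], 0.95), ([576.0, -39.0, 176.0], 0.84)]
top inlay1 [([582.0, 18.0, 177.0], 0.95), ([576.0, -39.0, 176.0], 0.84)]
top inlay2 [([582.0, 18.0, 177.0], 0.95), ([576.0, -39.0, 176.0], 0.84)]
top inlay3 [([582.0, 18.0, 177.0], 0.95), ([576.0, -39.0, 176.0], 0.84)]
top inlay4 [([582.0, 18.0, 177.0], 0.95), ([576.0, -39.0, 176.0], 0.84)]
top tape [([690.0, 108.0, 180.0], 0.97)]
top pen_a [([703.0, -63.0, 174.0], 0.97), ([662.0, -64.0, 178.0], 0.94)]
top punch []
wrist unit []
wrist inlay0 []
wrist inlay1 []
wrist inlay2 []
wrist inlay3 []
wrist inlay4 []
wrist tape []
wrist pen_a []
wrist punch []
```

View pics/a.png

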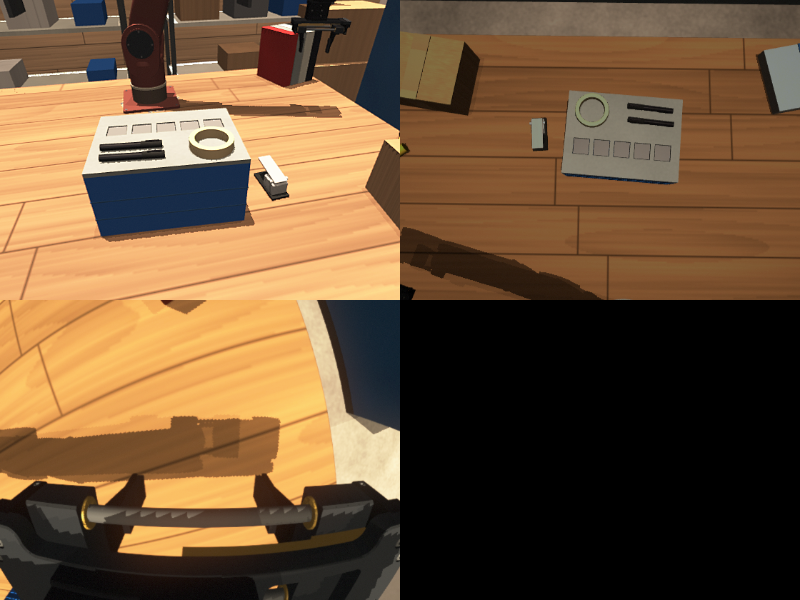

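```bash
python3 - <<'E'
from h import *
for c in ("top","scene"):
    f=eyes.grab_frame(c)
    r=eyes.mark_of("inlay0",f)
    P=[(np.round(w(f,d["position"]),1),round(d["conf"],2)) for d in r]
    print(c,sorted([(*p.tolist(),q) for p,q in P],key=lambda a:a[1]))
    if c=="top":
        # pixel-based: segment inlays by contours in the region of panel, intersect z=176
        M=np.linalg.inv(np.array(f["pose"]))
        for p,q in P:
            k=M[:3,:3]@p+M[:3,3]; print(np.round([f["cx"]+f["fx"]*k[0]/-k[2],f["cy"]-f["fy"]*k[1]/-k[2]],1))
        cv2.imwrite("pics/b.png",cv2.resize(f["frame"][110:270,210:410],None,fx=4,fy=3.75,interpolation=cv2.INTER_CUBIC)[:600,:800])
E
```

```text
top [(568.6, -92.2, 175.8, 0.79), (576.2, -38.1, 176.0, 0.6), (580.2, 18.6, 178.6, 0.8), (584.9, 78.1, 175.9, 0.64), (690.0, 105.3, 176.5, 0.62), (590.8, 133.5, 176.4, 0.64)]
[310.4 209.1]
[364.9 215.7]
[281.1 206.6]
[253.9 203.3]
[268.6 155.8]
[338.2 211.6]
scene [(572.5, -100.6, 175.8, 0.67), (577.3, -42.3, 175.1, 0.96), (582.8, 19.0, 179.4, 0.61), (584.2, 71.8, 176.0, 0.94), (590.6, 131.5, 174.8, 0.59)]
```

```bash
python3 -m jog '[[0,0,0,0,0,0,-1],[0,0,-0.1,0,0,0,-1],[0,0,0,0,0,0,-1],[0,0,0,0,0,0,-1],[0,0,0,0,0,0,-1]]' 20
```

```text
t: 2.33
ee_pos: [213.4, 613.4, 249.2]
orientation: [[-0.944, 0.329, -0.0], [0.329, 0.944, -0.002], [-0.0, -0.002, -1.0]]
wrist_force: [-0.1, 0.2, 0.7]
gripper_width: 44.4
```

View pics/b.png

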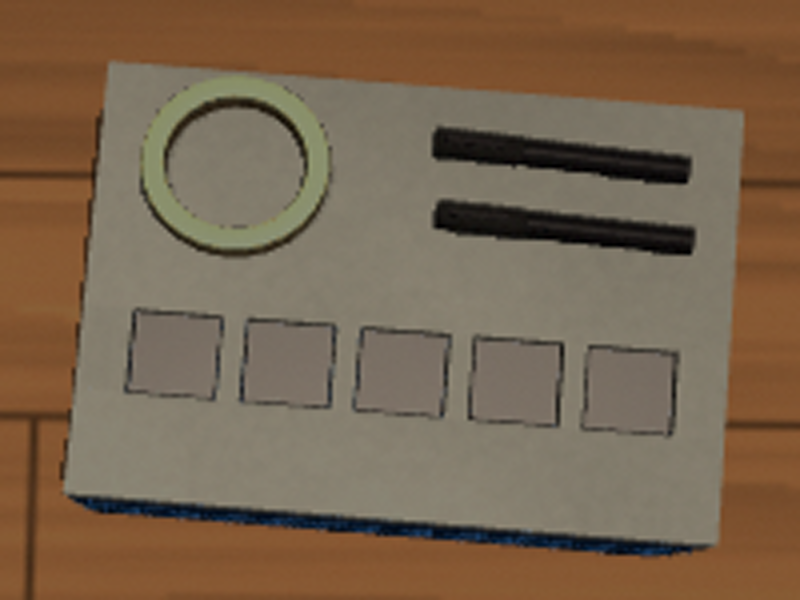

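```bash
python3 -m jog '[[-0.25,-0.16,0,0,0,0,-1],[-0.25,-0.16,0,0,0,0,-1],[-0.25,-0.16,0,0,0,0,-1],[-0.25,-0.16,0,0,0,0,-1],[-0.25,-0.16,0,0,0,0,-1]]'
```

```text
t: 2.95
ee_pos: [397.6, 377.0, 245.5]
orientation: [[-0.948, 0.319, -0.004], [0.319, 0.948, -0.004], [0.002, -0.005, -1.0]]
wrist_force: [0.4, 0.8, -0.5]
gripper_width: 1.9
```

```bash
python3 -m jog '[[-0.25,-0.16,0,0,0,0,-1],[-0.25,-0.16,0,0,0,0,-1],[-0.25,-0.16,0,0,0,0,-1],[-0.25,-0.16,0,0,0,0,-1],[0,0,0,0,0,-0.24,-1]]'; python3 -m jog '[[0,0,0,0,0,-0.23,-1],[0,0,0,0,0,0,-1],[0,0,0,0,0,0,-1],[0,0,0,0,0,0,-1],[0,0,0,0,0,0,-1]]'
```

```text
t: 3.58
ee_pos: [552.1, 179.0, 244.2]
orientation: [[-0.979, 0.203, -0.003], [0.203, 0.979, -0.006], [0.002, -0.006, -1.0]]
wrist_force: [-0.7, 0.4, -0.4]
gripper_width: 0.6
t: 4.2
ee_pos: [551.6, 178.5, 242.6]
orientation: [[-0.996, 0.087, -0.005], [0.087, 0.996, -0.007], [0.005, -0.007, -1.0]]
wrist_force: [0.2, -0.7, 0.2]
gripper_width: 0.2
```

```bash
python3 -m jog '[[-0.216,-0.21,0,0,0,0,-1],[0,0,0.1,0,0,0,-1],[0,0,0.09,0,0,0,-1],[0,0,0,0,0,0,-1],[0,0,0,0,0,0,-1]]'; python3 - <<'E'
from h import *
s=env.sense();print(s["ee_pos"],s["wrist_force"])
f=eyes.grab_frame("top");cv2.imwrite("pics/c.png",np.hstack([cv2.resize(f["frame"][110:270,210:410],(400,320)),cv2.resize(eyes.grab_frame("wrist")["frame"],(400,320))]))
E
```

```text
t: 4.82
ee_pos: [591.5, 134.1, 204.1]
orientation: [[-0.996, 0.084, -0.004], [0.084, 0.996, -0.005], [0.004, -0.006, -1.0]]
wrist_force: [-0.1, 0.2, -0.6]
gripper_width: 0.5
[591.50655455 134.07350251 204.11039854] [-0.09460202  0.21489303 -0.61956104]
```

View pics/c.png

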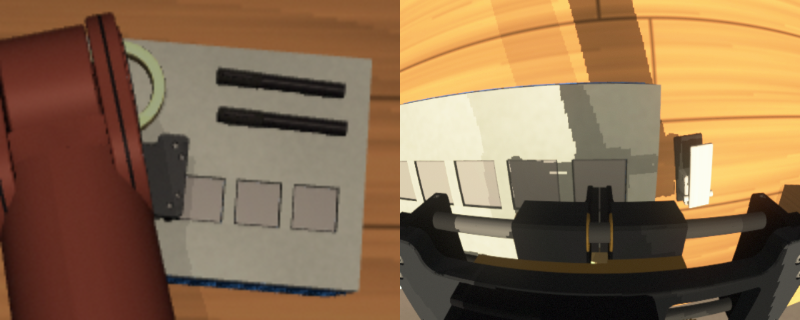

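```bash
python3 -m jog '[[0,0,0.07,0,0,0,-1],[0,0,0,0,0,0,-1],[0,0,0.01,0,0,0,-1],[0,0,0.005,0,0,0,-1],[0,0,0.005,0,0,0,-1]]'; python3 -m jog '[[0,0,0.01,0,0,0,-1],[0,0,0.00,0,0,0,-1],[0,0,0,0,0,0,-1],[0,0,0,0,0,0,-1],[0,0,0,0,0,0,-1]]'
```

```text
t: 5.55
ee_pos: [591.8, 134.5, 186.0]
orientation: [[-0.996, 0.084, -0.003], [0.084, 0.996, -0.005], [0.002, -0.005, -1.0]]
wrist_force: [0.5, -0.5, 0.5]
gripper_width: 0.5
t: 6.18
ee_pos: [591.9, 134.5, 184.5]
orientation: [[-0.996, 0.084, -0.002], [0.084, 0.996, -0.004], [0.002, -0.004, -1.0]]
wrist_force: [-0.8, 0.3, 0.7]
gripper_width: 0.4
```

```bash
python3 -m jog '[[0,0,0.01,0,0,0,-1],[0,0,0.00,0,0,0,-1],[0,0,0,0,0,0,-1],[0,0,0,0,0,0,-1],[0,0,0,0,0,0,-1]]';python3 -m jog '[[0,0,0.01,0,0,0,-1],[0,0,0.00,0,0,0,-1],[0,0,0,0,0,0,-1],[0,0,0,0,0,0,-1],[0,0,0,0,0,0,-1]]'
```

```text
t: 6.8
ee_pos: [591.9, 134.5, 184.3]
orientation: [[-0.996, 0.084, -0.001], [0.084, 0.996, -0.003], [0.001, -0.003, -1.0]]
wrist_force: [-1.5, 0.2, 3.2]
gripper_width: 0.5
t: 7.42
ee_pos: [591.9, 134.5, 184.2]
orientation: [[-0.996, 0.084, -0.001], [0.084, 0.996, -0.002], [0.001, -0.002, -1.0]]
wrist_force: [-1.9, 0.4, 3.8]
gripper_width: 0.2
```

```bash
python3 -m jog '[[0,0,0.015,0,0,0,-1],[0,0,0.015,0,0,0,-1],[0,0,0.015,0,0,0,-1],[0,0,0.015,0,0,0,-1],[0,0,0.015,0,0,0,-1]]'
```

```text
t: 8.05
ee_pos: [592.1, 134.4, 182.0]
orientation: [[-0.996, 0.085, 0.002], [0.085, 0.996, 0.004], [-0.002, 0.004, -1.0]]
wrist_force: [-12.7, -2.7, 27.8]
gripper_width: 0.3
```

Inlay 4 is dead (28 N, ~2 mm). On to inlay 3.

```bash
python3 -m jog '[[0,0,-0.06,0,0,0,-1],[0,0,0,0,0,0,-1],[0,-0.29,0,0,0,0,-1],[0,0,0,0,0,0,-1],[0,0,0,0,0,0,-1]]'; python3 -m jog '[[0,0,0.03,0,0,0,-1],[0,0,0,0,0,0,-1],[0,0,0.0,0,0,0,-1],[0,0,0.0,0,0,0,-1],[0,0,0.0,0,0,0,-1]]'
```

```text
t: 8.68
ee_pos: [587.1, 75.9, 191.7]
orientation: [[-0.997, 0.083, 0.002], [0.083, 0.997, 0.003], [-0.002, 0.003, -1.0]]
wrist_force: [-1.4, 0.5, -0.5]
gripper_width: 0.4
t: 9.3
ee_pos: [587.1, 77.1, 184.5]
orientation: [[-0.997, 0.082, 0.001], [0.082, 0.997, 0.002], [-0.001, 0.002, -1.0]]
wrist_force: [-0.3, -0.4, 1.1]
gripper_width: 0.4
```

```bash
python3 -m jog '[[0,0,0.015,0,0,0,-1],[0,0,0.012,0,0,0,-1],[0,0,0.012,0,0,0,-1],[0,0,0.012,0,0,0,-1],[0,0,0.012,0,0,0,-1]]'
```

```text
t: 9.93
ee_pos: [587.3, 77.1, 182.6]
orientation: [[-0.997, 0.082, 0.005], [0.082, 0.997, 0.008], [-0.004, 0.008, -1.0]]
wrist_force: [-9.7, -2.1, 20.9]
gripper_width: 0.7
```

Dead as well. Inlay 2.

```bash
python3 -m jog '[[0,0,-0.06,0,0,0,-1],[0,0,0,0,0,0,-1],[0,-0.29,0,0,0,0,-1],[0,0,0,0,0,0,-1],[0,0,0,0,0,0,-1]]'; python3 -m jog '[[0,0,0.03,0,0,0,-1],[0,0,0,0,0,0,-1],[0,0,0.0,0,0,0,-1],[0,0,0.0,0,0,0,-1],[0,0,0.0,0,0,0,-1]]'
```

```text
t: 10.55
ee_pos: [582.2, 19.5, 193.3]
orientation: [[-0.997, 0.08, 0.004], [0.08, 0.997, 0.009], [-0.004, 0.009, -1.0]]
wrist_force: [0.5, 0.6, 0.4]
gripper_width: 0.2
t: 11.18
ee_pos: [582.0, 21.6, 185.9]
orientation: [[-0.997, 0.077, 0.003], [0.077, 0.997, 0.008], [-0.002, 0.009, -1.0]]
wrist_force: [-0.3, 0.2, 0.2]
gripper_width: 0.0
```

```bash
python3 -m jog '[[0,0,0.015,0,0,0,-1],[0,0,0.012,0,0,0,-1],[0,0,0.012,0,0,0,-1],[0,0,0.012,0,0,0,-1],[0,0,0.012,0,0,0,-1]]'
```

```text
t: 11.8
ee_pos: [582.4, 21.6, 182.5]
orientation: [[-0.997, 0.078, 0.007], [0.078, 0.997, 0.013], [-0.005, 0.014, -1.0]]
wrist_force: [-10.9, -0.2, 21.5]
gripper_width: 0.3
```

Dead. Inlay 1, correcting the small y drift and tilt.

```bash
python3 -m jog '[[0,0,-0.06,0.025,0,0,-1],[0,0,0,0,0,0,-1],[0,-0.308,0,0,0,0,-1],[0,0,0,0,0,0,-1],[0,0,0,0,0,0,-1]]'; python3 -m jog '[[0,0,0.03,0,0,0,-1],[0,0,0,0,0,0,-1],[0,0,0.0,0,0,0,-1],[0,0,0.0,0,0,0,-1],[0,0,0.0,0,0,0,-1]]'
```

```text
t: 12.42
ee_pos: [577.5, -40.7, 194.0]
orientation: [[-0.997, 0.077, 0.006], [0.077, 0.997, 0.0], [-0.006, 0.001, -1.0]]
wrist_force: [0.9, 1.5, -0.1]
gripper_width: 0.5
t: 13.05
ee_pos: [577.4, -38.6, 186.6]
orientation: [[-0.997, 0.074, 0.005], [0.074, 0.997, 0.0], [-0.005, 0.001, -1.0]]
wrist_force: [0.4, 0.4, 0.3]
gripper_width: 0.3
```

```bash
python3 -m jog '[[0,0,0.015,0,0,0,-1],[0,0,0.012,0,0,0,-1],[0,0,0.012,0,0,0,-1],[0,0,0.012,0,0,0,-1],[0,0,0.012,0,0,0,-1]]'
```

```text
t: 13.68
ee_pos: [577.8, -38.7, 182.4]
orientation: [[-0.997, 0.074, 0.008], [0.074, 0.997, 0.005], [-0.008, 0.005, -1.0]]
wrist_force: [-10.8, 0.0, 23.2]
gripper_width: 0.5
```

```bash
python3 -m jog '[[0,0,-0.06,0,0,-0.02,-1],[0,0,0,0,0,0,-1],[0,-0.302,0,0,0,0,-1],[0,0,0,0,0,0,-1],[0,0,0,0,0,0,-1]]'; python3 -m jog '[[0,0,0.03,0,0,0,-1],[0,0,0,0,0,0,-1],[0,0,0.0,0,0,0,-1],[0,0,0.0,0,0,0,-1],[0,0,0.0,0,0,0,-1]]'
```

```text
t: 14.3
ee_pos: [573.9, -99.7, 193.5]
orientation: [[-0.998, 0.062, 0.008], [0.063, 0.998, 0.005], [-0.008, 0.006, -1.0]]
wrist_force: [0.2, -0.3, -0.1]
gripper_width: 0.4
t: 14.92
ee_pos: [573.9, -97.5, 186.1]
orientation: [[-0.998, 0.06, 0.007], [0.06, 0.998, 0.005], [-0.007, 0.006, -1.0]]
wrist_force: [-0.6, -1.0, -0.1]
gripper_width: 0.4
```

```bash
python3 -m jog '[[0,0,0.015,0,0,0,-1],[0,0,0.012,0,0,0,-1],[0,0,0.012,0,0,0,-1],[0,0,0.012,0,0,0,-1],[0,0,0.012,0,0,0,-1]]'
```

```text
t: 15.55
ee_pos: [574.4, -97.6, 177.0]
orientation: [[-0.998, 0.06, 0.009], [0.06, 0.998, 0.007], [-0.008, 0.007, -1.0]]
wrist_force: [-15.2, 2.9, 34.9]
gripper_width: 0.2
```

Inlay 0 gave its full 7 mm. Let go and rise.

```bash
python3 -m jog '[[0,0,-0.1,0,0,0,-1],[0,0,-0.25,0,0,0,-1],[0,0,-0.25,0,0,0,-1],[0,0,0,0,0,0,-1],[0,0,0,0,0,0,-1]]'; python3 - <<'E'
from h import *
s=env.sense(); print(s["t"],s["wrist_force"])
f=eyes.grab_frame("scene");g=eyes.grab_frame("top");k=eyes.grab_frame("wrist")
for n in ["unit","tray","tape","pen_a","punch"]:
    for h in (f,g): print(n,[(np.round(w(h,d["position"])).tolist(),round(d["conf"],2)) for d in eyes.mark_of(n,h)[:2]])
cv2.imwrite("pics/d.png",np.vstack([np.hstack([cv2.resize(x["frame"],(400,300)) for x in (f,g)]),np.hstack([cv2.resize(k["frame"],(400,300)),cv2.resize(g["frame"][110:290,200:440],(400,300))])]))
E
```

```text
t: 16.18
ee_pos: [573.1, -98.4, 298.4]
orientation: [[-0.998, 0.06, 0.008], [0.06, 0.998, 0.007], [-0.007, 0.007, -1.0]]
wrist_force: [0.9, -0.4, -0.2]
gripper_width: 0.3
16.175 [ 0.9114671  -0.35765418 -0.16717572]
unit [([620.0, 20.0, -3.0], 0.7)]
unit [([625.0, 15.0, -2.0], 0.76), ([650.0, 283.0, 3.0], 0.68)]
tray []
tray [([623.0, 19.0, -3.0], 0.42)]
tape [([687.0, 108.0, 179.0], 0.56), ([583.0, 21.0, 180.0], 0.29)]
tape [([690.0, 111.0, 179.0], 0.8)]
pen_a [([659.0, -66.0, 179.0], 0.88), ([702.0, -63.0, 181.0], 0.75)]
pen_a [([701.0, -65.0, 174.0], 0.83), ([662.0, -64.0, 175.0], 0.81)]
punch [([651.0, 285.0, -1.0], 0.78)]
punch [([650.0, 283.0, 4.0], 0.87)]
```

View pics/d.png

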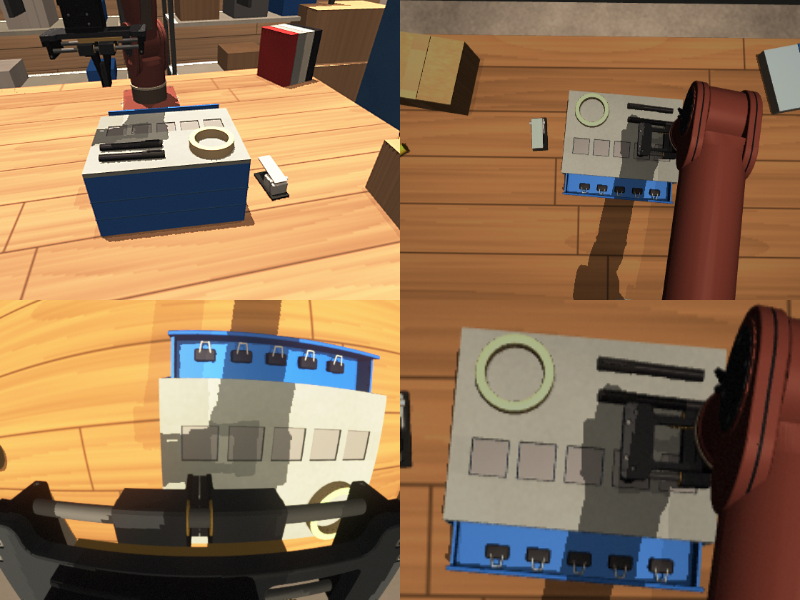

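```bash
python3 -m jog '[[0,0,0,0,0,0,-1],[0,0,0,0,0,0,-1],[0,0,0,0,0,0,-1],[0,0,0,0,0,0,-1],[0,0,0,0,0,0,-1]]'; python3 - <<'E'
from h import *
print(env.sense()["wrist_force"]); print(env.job_done())
E
```

```text
t: 17.45
ee_pos: [573.3, -98.6, 299.4]
orientation: [[-0.998, 0.06, 0.009], [0.06, 0.998, 0.007], [-0.008, 0.007, -1.0]]
wrist_force: [0.4, 0.2, -0.6]
gripper_width: 0.4
[ 0.3754725   0.22173951 -0.58983979]
the job is handed in; nothing more can be done
None
```

The top tray is open: the live inlay was inlay 0, and the job is handed in at about 17.5 s of the 48 s.

- **Finding the button:** with the jaws shut, I pressed the inlays in order from 4 down to 0. Inlays 4, 3, 2 and 1 hardly gave, about 2 mm at a wrist force of 21–28 N. Inlay 0 went down about 7 mm to its stop, with the wrist force reading 35 N there. That was harder than the "gently" you asked for, but under the 60 N limit.
- **After letting go:** I rose straight up about 120 mm, and the wrist force read near zero.
- **Last checks:** the pictures show the tray well out of the front. The tape, pens and punch are within about 6 mm of where they were first found, which is close to the networks' own error.
- **Not confirmed:** the trained network did not confirm the open tray. It missed it in the scene view and gave the shut position at low confidence (0.42) in the top view, so I went by the pictures. I did not measure how far the tray stands out, and saw inlay 0 back up only by eye in the wrist picture.

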